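Stir the drying stone beads

TASK

Polished stone beads are drying in the marble bowl: take the wooden paddle out of the clay jar and, with its blade down among the beads, stir about three times right round the bowl, so that every bead gets shifted from where it lay. Then set the paddle down standing in the jar again, blade down, without dropping it in, and let go. Work gently - no hard knocks of the paddle on bowl or jar, no beads spilled, bowl and jar left standing where they are - and leave the other tools on the bench alone.

Things in the scene. Friction and masses are not known exactly. Their poses are not given: they have to be found in the camera images.
- bowl: Heavy bowl of pale marble, loose, about 1.9 kg, standing on the bench. Origin: centre of its underside, z up. Outside radius 74 mm at the foot and 93 mm at the rim, 70 mm high; wall 11 mm, flaring. Flat inner floor at z = 12 mm, 67 mm in radius; inner radius about 77 mm at half height, 82 mm at the rim. Its place and the jar's may be swapped (left or right).
- bead1: Bead 1 of seven alike: a loose grey bead of polished, slippery stone, barrel-shaped, 30 mm across and 24 mm along its hole, 35 g. Origin at its centre, z along the hole. At the start all lie flat in one layer on the bowl's floor: bead 1 near the middle, beads 2 to 7 in a ring of 43 mm radius round it which has room for seven, so that there is one gap where an eighth would fit.
- bead2: Bead 2 of seven alike: a loose grey bead of polished, slippery stone, barrel-shaped, 30 mm across and 24 mm along its hole, 35 g. Origin at its centre, z along the hole. At the start all lie flat in one layer on the bowl's floor: bead 1 near the middle, beads 2 to 7 in a ring of 43 mm radius round it which has room for seven, so that there is one gap where an eighth would fit.
- bead3: Bead 3 of seven alike: a loose grey bead of polished, slippery stone, barrel-shaped, 30 mm across and 24 mm along its hole, 35 g. Origin at its centre, z along the hole. At the start all lie flat in one layer on the bowl's floor: bead 1 near the middle, beads 2 to 7 in a ring of 43 mm radius round it which has room for seven, so that there is one gap where an eighth would fit.
- bead4: Bead 4 of seven alike: a loose grey bead of polished, slippery stone, barrel-shaped, 30 mm across and 24 mm along its hole, 35 g. Origin at its centre, z along the hole. At the start all lie flat in one layer on the bowl's floor: bead 1 near the middle, beads 2 to 7 in a ring of 43 mm radius round it which has room for seven, so that there is one gap where an eighth would fit.
- bead5: Bead 5 of seven alike: a loose grey bead of polished, slippery stone, barrel-shaped, 30 mm across and 24 mm along its hole, 35 g. Origin at its centre, z along the hole. At the start all lie flat in one layer on the bowl's floor: bead 1 near the middle, beads 2 to 7 in a ring of 43 mm radius round it which has room for seven, so that there is one gap where an eighth would fit.
- bead6: Bead 6 of seven alike: a loose grey bead of polished, slippery stone, barrel-shaped, 30 mm across and 24 mm along its hole, 35 g. Origin at its centre, z along the hole. At the start all lie flat in one layer on the bowl's floor: bead 1 near the middle, beads 2 to 7 in a ring of 43 mm radius round it which has room for seven, so that there is one gap where an eighth would fit.
- bead7: Bead 7 of seven alike: a loose grey bead of polished, slippery stone, barrel-shaped, 30 mm across and 24 mm along its hole, 35 g. Origin at its centre, z along the hole. At the start all lie flat in one layer on the bowl's floor: bead 1 near the middle, beads 2 to 7 in a ring of 43 mm radius round it which has room for seven, so that there is one gap where an eighth would fit.
- jar: Clay jar, loose, about 0.6 kg, open at the top, standing on the bench. Origin: centre of its underside, z up. Outside 88 mm in diameter, 105 mm high, mouth 70 mm wide inside, inner floor at z = 8 mm.
- paddle: Wooden stirring paddle, 200 mm long, 60 g. It starts standing blade down in the jar, leaning 0.24 rad on the rim in any direction. Origin: centre of the blade's foot; z runs up the paddle to the handle's end. Blade: z 0 to 70 mm, 28 mm wide (x), 12 mm thick (y). Handle: z 65 to 200 mm, flat-sided, 18 (x) by 14 mm (y). Grip it with 25 N or more, or it may turn in the fingers.
- paddle_tip (a point): Centre of the foot of the paddle's blade (same point as the paddle's origin).
- paddle_grip (a point): Point on the handle's axis, 155 mm above the foot, 45 mm below the handle's end: a good place to grip, clear of the jar's rim. Axes as the paddle's.
- bench_block: Bystander: square steel bench block, 76 x 76 x 22 mm, lying between bowl and jar. Origin: centre of its underside.
- mallet: Bystander: small wooden mallet lying on the bench beyond bowl and jar; head 44 mm in diameter and 85 mm long (y), handle 200 mm along -x. Origin under the head.
- pliers: Bystander: pliers lying on the bench near the robot, 150 mm long, 10 mm high. Origin under the joint, jaws to +x.
- file: Bystander: flat file with wooden handle lying on the left of the bench, 235 mm long (x), 16 mm high. Origin under it, 9 mm from its middle towards the handle.

How it is judged (in metres and radians):
On the way, in this order (a step that is already met when the one before it is completed fails the run):
1. the foot of the paddle's blade is down among the beads, on one side of the bowl's middle (x of paddle_tip in the frame of bowl below -0.018 m and y of paddle_tip in the frame of bowl between -0.017 and 0.017 m and z of paddle_tip in the frame of bowl below 0.028 m and horizontal distance between paddle_tip and bowl below 0.07 m).
2. it has gone over to the opposite side, still down among the beads (x of paddle_tip in the frame of bowl above 0.018 m and y of paddle_tip in the frame of bowl between -0.017 and 0.017 m and z of paddle_tip in the frame of bowl below 0.028 m and horizontal distance between paddle_tip and bowl below 0.07 m).
3. it goes round by a side square to those two, and every bead is then more than 8 mm from where it first lay (((y of paddle_tip in the frame of bowl above 0.018 m and x of paddle_tip in the frame of bowl between -0.017 and 0.017 m and z of paddle_tip in the frame of bowl below 0.028 m and horizontal distance between paddle_tip and bowl below 0.07 m) or (y of paddle_tip in the frame of bowl below -0.018 m and x of paddle_tip in the frame of bowl between -0.017 and 0.017 m and z of paddle_tip in the frame of bowl below 0.028 m and horizontal distance between paddle_tip and bowl below 0.07 m)) and distance of each of bead1, bead2, bead3, bead4, bead5, bead6, bead7 from where it was at the start of the episode above 0.008 m).
4. it has gone on round to the first side again (all of step 1).
5. and once more to the side opposite (all of step 2).
At the end, for the whole second after the job is handed in: The paddle, released, stands in the jar blade down: foot within 40 mm of the jar's axis and under 25 mm above its underside, leaning under 0.65 rad. All seven beads lie in the bowl. Bowl and jar stand upright within 30 mm of where they began. All at rest (horizontal distance between paddle_tip and jar below 0.04 m and z of paddle_tip in the frame of jar below 0.025 m and angle between paddle's own z axis and vertical below 0.65 rad and height (world z) of paddle_grip above 0.1 m and linear speed of paddle below 0.03 m/s and angle between each of jar, bowl's own z axis and vertical below 0.1 rad and distance of each of jar, bowl from where it was at the start of the episode below 0.03 m and horizontal distance between each of bead1, bead2, bead3, bead4, bead5, bead6, bead7 and bowl below 0.085 m and z of each of bead1, bead2, bead3, bead4, bead5, bead6, bead7 in the frame of bowl below 0.08 m and linear speed of each of bead1, bead2, bead3, bead4, bead5, bead6, bead7 below 0.05 m/s); the robot touches nothing.
It fails at once if the paddle is dropped: out of the fingers while its foot is more than 45 mm above the bench (height (world z) of paddle_tip above 0.045 m and contact force between the fingers and paddle below 0.05 N).
It fails at once if the paddle knocks or presses on the bowl or the jar with more than 30 N (contact force between paddle and bowl above 30 N or contact force between paddle and jar above 30 N).
It fails at once if the bowl or the jar is shifted by more than 30 mm or tipped by more than 0.3 rad (distance of any of bowl, jar from where it was at the start of the episode above 0.03 m or angle between any of bowl, jar's own z axis and vertical above 0.3 rad).
It fails at once if a bead is spilled from the bowl (horizontal distance between any of bead1, bead2, bead3, bead4, bead5, bead6, bead7 and bowl above 0.1 m).
It fails at once if the bench block, mallet, pliers or file is moved by more than 30 mm (distance of any of bench_block, mallet, pliers, file from where it was at the start of the episode above 0.03 m).
It also fails if it takes over 72 s, if anything falls off the work surface, if the arm or the gripper's body presses on something with over 40 N, if the wrist force passes 120 N, or if a joint passes its speed limit or range.

ROBOT

A 6-joint arm with a two-finger parallel gripper is mounted at the origin on the work surface. World frame = base frame: x ahead of the robot, y to its left, z up, the work surface at z = 0. Lengths are in mm, angles in degrees, forces in N, time in s.
With the tool pointing down it reaches from about 400 to 925 mm from the base axis. Payload 12.5 kg.
Tool frame: the origin (TCP) lies midway between the tips of the shut fingers; the grasp point (between the pads) lies 19 mm behind it (bot.pinch_z is the distance from the TCP to the grasp point, in mm); z points along the fingers, y is the line along which they close (so a half turn about z gives the same grasp; the last joint's range is limited). The gripper opens to 95 mm and grips with 3 to 60 N. Pads are 20 mm wide; open, the fingers measure 119 mm over their backs; the gripper's body (75 mm by 180 mm) begins 59 mm behind the grasp point.
Start: joints at [-81.394, 28.126, 89.318, -0, 62.55, -6.05], TCP at [158.16, -604.675, 214.661] pointing down, gripper open.
Joint ranges: [-177.58, 177.58], [-47.91, 125.51], [2.72, 160], [-65.01, 245.01], [3.68, 167.84], [-153.87, 153.87]. Speed limits (degrees/s): [127.2, 127.2, 159.86, 180, 180, 180].

INTERFACE

Orientations are given as a 3x3 rotation matrix whose columns are the frame's x, y, z axes.
In Python, from rig import bot gives the robot as it stands.
- The arm moves only by the tool drive_tool, never from a script. Its argument "series" is a list that holds one entry, the list of rows, each a list of 7 numbers: the shift along the tool's x, y, z in mm, then the turn, a rotation vector about the tool's x, y, z in rad, then the finger opening in mm, from 0 to 95.1. A call has 1 to 5 rows; each row shifts and turns the commanded pose from where the row before left it, along the tool's axes as they then stand; what a row does not reach is not made up. A row lasts 1/10 s, in which the tool goes at most 50 mm and 8.59 degrees, less where a joint would pass 70% of its speed; a pose out of reach is approached as far as the arm can. A call with a gripper value outside its range is refused whole. The fingers move at their own pace and stop on an object; "force" is the grip in N (left out, the last holds). Time passes only in rows, so rows that do not move let the fingers close. It gives the time, the measured TCP pose, the force, the opening and the grip force at its end, in the units of the state.
- bot.get_state(): the state, without advancing time (a new reading comes with each control period).
- bot.get_image(name): name is "side" or "top" or "wrist"; returns (picture, depth): 420x560x3 uint8, blue, green, red; 420x560 float32, mm along the optical axis (not along the pixel's ray), 0 where there is no reading.
- bot.camera_model(name): a dict with "fx", "fy", "cx", "cy" (pixels), "cam_to_world" (4x4, takes a point from camera to world coordinates). Camera axes: x right, y down, z forward; pixel columns grow to the right and rows downward; lengths in mm; the calibration is good to about 2 mm. The wrist camera is an equidistant fisheye: a pixel r from the principal point sees the ray r / f radians off the axis. A picture is of the moment at which its call begins: read the wrist's pose just before it. camera_model takes no time and is no camera call; for the wrist camera it gives the pose at the moment of the call.
- bot.hand_in(): hands the job in; it is judged then, once.
The state is a dict: "time": time; "qpos": joint angles; "joint_vel": joint speeds; "effort": joint torques, N m; "tcp_pos": TCP position; "tcp_rot": TCP orientation; "wrist_force": force on the tool from outside, world axes, zero at the start; "moment": the same for the moment, N m; "gripper_width": finger opening in mm; "grasp_force": force on a finger pad.
Only numpy, scipy, OpenCV 4.12 (cv2) and the standard library are available. Lean on these libraries where they do the work, as an engineer would, in place of code of your own. Each camera call takes 0.05 s, during which the arm holds its last target. There are 200 camera calls.

## Working session

There is one attempt and no reset: what is moved stays moved. The work goes in short steps, Python scripts to look and compute and a tool call to move; the robot and the scene stay as the last step left them, time stands still between calls to the robot, and variables do not carry over. Pictures are saved under pics/ and viewed, at most 13 in all, crops included, and the job is handed in when it is done.

Besides the shell and the picture viewer there is one more tool, called after "Call:" by a JSON object that holds its "fn" and its "kwargs", one argument or row to a line. drive_tool: Moves the arm, as the interface text tells. Its arguments: {"type":"object","properties":{"series":{"type":"array","items":{"type":"array","items":{"type":"array","items":{"type":"number"}}}},"force":{"type":"number"}},"required":["series"]}

```bash
mkdir -p pics; ls; python3 - <<'E'
from rig import bot
import cv2,numpy as np
for n in("top","side"):
    p,d=bot.get_image(n); cv2.imwrite(f"pics/{n}0.png",p); np.save(f"{n}0.npy",d)
    m=bot.camera_model(n); print(n,m)
E
```

```text
pics
top {'fx': 511.31527808112526, 'fy': 511.31527808112526, 'cx': 278.1920071197499, 'cy': 220.31867022495055, 'cam_to_world': array([[ 2.67417554e-02, -9.92317481e-01,  1.20792778e-01,
         4.46161786e+02],
       [-9.99633121e-01, -2.70654987e-02, -1.03998903e-03,
         8.47517038e+01],
       [ 4.30131608e-03, -1.20720651e-01, -9.92677200e-01,
         1.35726747e+03],
       [ 0.00000000e+00,  0.00000000e+00,  0.00000000e+00,
         1.00000000e+00]])}
side {'fx': 435.40548442419515, 'fy': 435.40548442419515, 'cx': 278.51105701460006, 'cy': 205.80041709920846, 'cam_to_world': array([[ 9.86581069e-01, -1.19015123e-01,  1.11772957e-01,
         4.60527090e+02],
       [-1.62987456e-01, -7.58310778e-01,  6.31189238e-01,
        -5.64462713e+02],
       [ 9.63757344e-03, -6.40936943e-01, -7.67533030e-01,
         8.89236564e+02],
       [ 0.00000000e+00,  0.00000000e+00,  0.00000000e+00,
         1.00000000e+00]])}
```

View pics/top0.png

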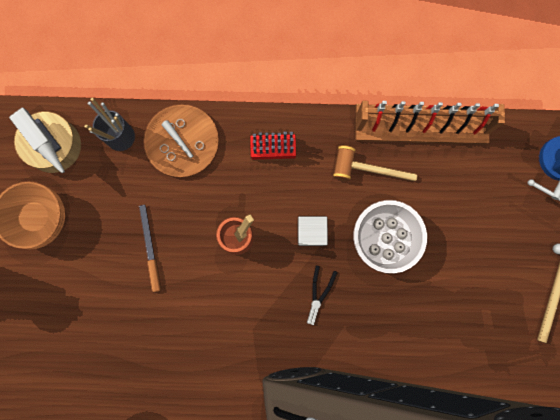

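View pics/side0.png

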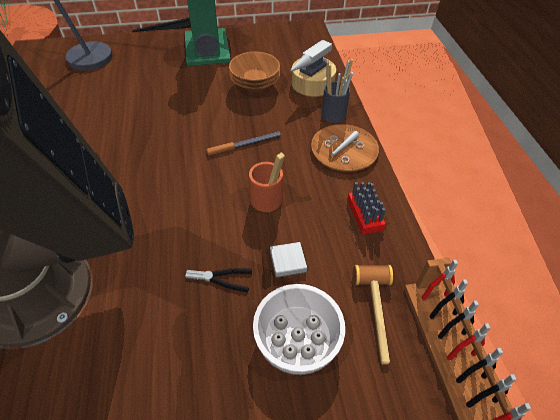

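The top view shows the jar near (234,235) with the paddle's handle end near (249,217). The bowl is at (390,237), with the bead gap on its left side near (372,236). I'll enlarge the jar and bowl next.

```bash
cat > h.py <<'E'
import numpy as np
from rig import bot
def P(n,u,v,d):
    m=bot.camera_model(n); X=np.array([(u-m['cx'])/m['fx']*d,(v-m['cy'])/m['fy']*d,d,1])
    return (m['cam_to_world']@X)[:3]
def PZ(n,u,v,z):
    m=bot.camera_model(n); T=m['cam_to_world']; r=T[:3,:3]@[(u-m['cx'])/m['fx'],(v-m['cy'])/m['fy'],1]
    return T[:3,3]+r*(z-T[2,3])/r[2]
E
python3 - <<'E'
import cv2,numpy as np
from h import *
t=cv2.imread("pics/top0.png");s=cv2.imread("pics/side0.png")
a=cv2.resize(t[200:275,205:275],None,fx=5.6,fy=5.6,interpolation=cv2.INTER_CUBIC)
b=cv2.resize(s[145:220,240:310],None,fx=5.6,fy=5.6,interpolation=cv2.INTER_CUBIC)
cv2.imwrite("pics/c1.png",np.hstack([a,b]))
d=np.load("top0.npy")
# points in jar window above bench
for n,(v0,v1,u0,u1) in {"top":(195,260,205,270),"side":(140,220,240,300)}.items():
    d=np.load(n+"0.npy")
    Q=np.array([[u,v,*P(n,u,v,d[v,u])] for v in range(v0,v1) for u in range(u0,u1) if d[v,u]>0])
    h=Q[Q[:,4]>112]; print(n,len(h))
    for z in range(112,215,12):
        k=h[(h[:,4]>=z)&(h[:,4]<z+12)]
        if len(k):print(z,len(k),k.mean(0).round(1),k.std(0).round(1))
    j=Q[(Q[:,4]>96)&(Q[:,4]<110)]; x,y=j[:,2],j[:,3]
    A=np.c_[2*x,2*y,np.ones(len(x))];c=np.linalg.lstsq(A,x*x+y*y,rcond=None)[0];print("jar",c[:2],np.sqrt(c[2]+c[0]**2+c[1]**2),j[:,4].mean())
d=np.load("top0.npy")
Q=np.array([P("top",u,v,d[v,u]) for v in range(190,290) for u in range(340,440) if d[v,u]>0])
j=Q[(Q[:,2]>64)&(Q[:,2]<76)];x,y=j[:,0],j[:,1]
A=np.c_[2*x,2*y,np.ones(len(x))];c=np.linalg.lstsq(A,x*x+y*y,rcond=None)[0];print("bowl",c[:2],np.sqrt(c[2]+c[0]**2+c[1]**2),len(x))
for u,v in [(379,223),(392,223),(402,233),(387,238),(398,247),(389,253),(375,249),(372,236)]:
    print((PZ("top",u,v,36)[:2]-c[:2]).round(0))
E
```

```text
Traceback (most recent call last):
  File "h.py", line 4, in P
    m=bot.camera_model(n); X=np.array([(u-m['cx'])/m['fx']*d,(v-m['cy'])/m['fy']*d,d,1])
ValueError: time passes only in moves, steps and waits
```

View pics/c1.png

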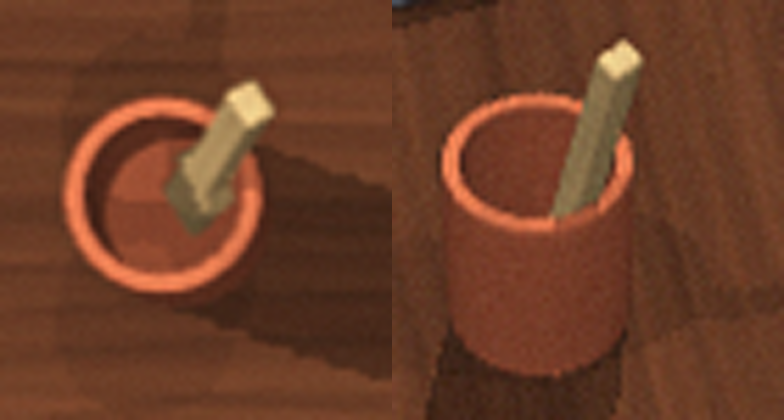

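The enlarged crops show the handle's end face centred at about (249.6,218.6) in the top image, with its edges turned about 45° from the image axes. The calibration needs caching, so I'll fix that and rerun.

```bash
cat > h.py <<'E'
import numpy as np
from rig import bot
C={n:bot.camera_model(n) for n in("top","side")}
def P(n,u,v,d):
    m=C[n]; X=np.array([(u-m['cx'])/m['fx']*d,(v-m['cy'])/m['fy']*d,d,1])
    return (m['cam_to_world']@X)[:3]
def PZ(n,u,v,z):
    m=C[n]; T=m['cam_to_world']; r=T[:3,:3]@[(u-m['cx'])/m['fx'],(v-m['cy'])/m['fy'],1]
    return T[:3,3]+r*(z-T[2,3])/r[2]
E
python3 - <<'E'
import numpy as np
from h import *
for n,(v0,v1,u0,u1) in {"top":(195,260,205,270),"side":(140,220,240,300)}.items():
    d=np.load(n+"0.npy")
    Q=np.array([[u,v,*P(n,u,v,d[v,u])] for v in range(v0,v1) for u in range(u0,u1) if d[v,u]>0])
    h=Q[Q[:,4]>112]; print(n,len(h))
    for z in range(112,215,12):
        k=h[(h[:,4]>=z)&(h[:,4]<z+12)]
        if len(k):print(z,len(k),k.mean(0).round(1),k.std(0).round(1))
    j=Q[(Q[:,4]>96)&(Q[:,4]<110)]; x,y=j[:,2],j[:,3]
    A=np.c_[2*x,2*y,np.ones(len(x))];c=np.linalg.lstsq(A,x*x+y*y,rcond=None)[0];print("jar",c[:2],np.sqrt(c[2]+c[0]**2+c[1]**2),j[:,4].mean())
d=np.load("top0.npy")
Q=np.array([P("top",u,v,d[v,u]) for v in range(190,290) for u in range(340,440) if d[v,u]>0])
j=Q[(Q[:,2]>64)&(Q[:,2]<76)];x,y=j[:,0],j[:,1]
A=np.c_[2*x,2*y,np.ones(len(x))];c=np.linalg.lstsq(A,x*x+y*y,rcond=None)[0];print("bowl",c[:2],np.sqrt(c[2]+c[0]**2+c[1]**2),len(x))
for u,v in [(379,223),(392,223),(402,233),(387,238),(398,247),(389,253),(375,249),(372,236)]:
    print((PZ("top",u,v,36)[:2]-c[:2]).round(0))
print("face corners",[PZ("top",205+a/5.6,200+b/5.6,200)[:2].round(1) for a,b in[(250,82),(274,107),(247,127),(228,100),(250,104)]])
E
```

```text
top 138
112 11 [242.1 231.5 567.2 170.7 116.1] [ 2.9  6.3 15.4  6.9  3.5]
124 15 [243.5 227.9 574.7 166.7 130. ] [2.1 1.5 3.5 5.2 3.5]
136 11 [244.4 226.5 576.7 163.8 143.3] [2.2 2.  4.5 5.3 3.4]
148 11 [245.4 226.1 576.8 160.9 153. ] [1.9 1.4 3.4 4.7 2.4]
160 12 [245.2 224.1 580.2 160.5 165.1] [2.  1.7 3.9 4.7 3.4]
172 14 [246.8 223.4 580.5 156.2 177.4] [2.  1.6 3.6 4.8 3.6]
184 15 [247.8 221.5 583.4 153.2 190.8] [2.6 1.7 3.8 6.  3.4]
196 49 [249.3 218.7 588.6 149.4 202.9] [1.9 2.1 4.7 4.3 2.4]
jar [559.80997285 191.27179674] 38.967145071199816 104.36624640079805
side 216
112 24 [273.2 177.2 574.9 161.1 118.4] [2.5 1.1 6.1 2.9 3.5]
124 20 [274.4 174.6 577.4 158.3 130.2] [2.5 1.1 6.  3.2 3. ]
136 27 [274.9 171.7 578.1 156.  142.1] [2.5 1.3 6.  3.  3.7]
148 23 [276.2 168.8 580.7 153.  154.7] [2.5 1.2 6.  2.8 3.1]
160 23 [277.  166.  582.1 150.8 165.9] [2.6 1.2 6.2 3.2 3. ]
172 27 [277.6 163.2 582.9 148.  177.8] [2.5 1.2 5.6 2.7 3.4]
184 28 [278.6 159.9 584.9 145.7 190.2] [2.5 1.2 5.6 2.9 3.4]
196 44 [279.9 155.7 588.  146.8 201.9] [2.2 1.7 5.2 4.3 2.2]
jar [559.04604309 189.26844626] 38.7812515324666 102.99565585998985
bowl [ 569.87430207 -200.35869555] 86.40706634477284 980
[37. 21.]
[ 38. -13.]
[ 13. -39.]
[-1.  0.]
[-24. -28.]
[-40.  -5.]
[-31.  31.]
[ 3. 39.]
face corners [array([598.3, 149. ]), array([588.3, 138.9]), array([579.8, 149.6]), array([590.6, 157.7]), array([589.2, 148.7])]
```

The depth data puts the handle's end at about (588.5, 148, 203) and the grip point at about (582.7, 157.2, 159.3). The axis is (.128, -.200, .971). The jar is at (559.5, 190) and the bowl at (570, -200). Next I'll work out the moves.

```bash
cat >> h.py <<'E'
from scipy.spatial.transform import Rotation as Ro
def to(pos,R,s=None):
    s=s or bot.get_state(); p=np.array(s['tcp_pos']);M=np.array(s['tcp_rot'])
    d=M.T@(np.array(pos)-p); r=Ro.from_matrix(M.T@R).as_rotvec()
    print("shift",d.round(1),"rot",r.round(3),"deg",np.degrees(np.linalg.norm(r)).round(1),"dist",np.linalg.norm(d).round(1))
def frame(a,yaw):  # tool z=-a, y closest to horizontal dir yaw(deg)
    z=-np.array(a)/np.linalg.norm(a); y=np.array([np.cos(np.radians(yaw)),np.sin(np.radians(yaw)),0]); y-=z*(y@z); y/=np.linalg.norm(y)
    return np.c_[np.cross(y,z),y,z]
E
python3 - <<'E'
from h import *
s=bot.get_state(); print(np.array(s['tcp_rot']).round(3),s['time'],s['wrist_force'],bot.pinch_z)
a=np.array([.128,-.2,.971]);g=np.array([582.7,157.2,159.3])
for y in(42,-48,132,-138):
    R=frame(a,y); print(y); to(g-19*a+110*a,R); to(g-19*a+110*a,frame([0,0,1],y))
E
```

```text
[[ 0.967  0.253 -0.   ]
 [ 0.253 -0.967  0.001]
 [ 0.    -0.001 -1.   ]] 0.1 [-0.82641295  0.52429683 -0.25255735] 18.8
42
shift [ 610.1 -609.   -32.9] rot [ 0.218  0.186 -2.032] deg 117.6 dist 862.6
shift [ 610.1 -609.   -32.9] rot [-0.000e+00 -1.000e-03 -2.048e+00] deg 117.3 dist 862.6
-48
shift [ 610.1 -609.   -32.9] rot [ 0.241 -0.018 -0.48 ] deg 30.8 dist 862.6
shift [ 610.1 -609.   -32.9] rot [-0.001 -0.    -0.477] deg 27.3 dist 862.6
132
shift [ 610.1 -609.   -32.9] rot [-0.024 -0.326  2.643] deg 152.6 dist 862.6
shift [ 610.1 -609.   -32.9] rot [-0.000e+00  1.000e-03  2.664e+00] deg 152.7 dist 862.6
-138
shift [ 610.1 -609.   -32.9] rot [ 0.163 -0.191  1.093] deg 64.2 dist 862.6
shift [ 610.1 -609.   -32.9] rot [-1.000e-03  0.000e+00  1.094e+00] deg 62.7 dist 862.6
```

Call:
{"fn": "drive_tool", "kwargs": {
  "series": [
    [[30, -30, -6, 0, 0, 0, 60], [30, -30, -6, 0, 0, 0, 60], [30, -30, -6, 0, 0, 0, 60], [30, -30, -6, 0, 0, 0, 60], [30, -30, -6, 0, 0, 0, 60]]
  ],
  "force": 35
}}

```text
time: 0.6
tcp_pos: [265.8, -419.9, 244.7]
tcp_rot: [[0.968, 0.253, -0.0], [0.253, -0.968, 0.0], [-0.0, -0.0, -1.0]]
wrist_force: [2.2, -0.6, -0.6]
gripper_width: 62.4
grasp_force: 0.0
```

Call:
{"fn": "drive_tool", "kwargs": {
  "series": [
    [[30, -30, -6, 0, 0, 0, 60], [30, -30, -6, 0, 0, 0, 60], [30, -30, -6, 0, 0, 0, 60], [30, -30, -6, 0, 0, 0, 60], [30, -30, -6, 0, 0, 0, 60]]
  ]
}}

```text
time: 1.1
tcp_pos: [372.9, -236.9, 274.8]
tcp_rot: [[0.968, 0.253, -0.0], [0.253, -0.968, -0.0], [-0.0, -0.0, -1.0]]
wrist_force: [0.3, -0.7, -0.0]
gripper_width: 59.8
grasp_force: 0.0
```

Call:
{"fn": "drive_tool", "kwargs": {
  "series": [
    [[30, -30, 0, 0, 0, 0, 60], [30, -30, 0, 0, 0, 0, 60], [30, -30, 0, 0, 0, 0, 60], [30, -30, 0, 0, 0, 0, 60], [30, -30, 0, 0, 0, 0, 60]]
  ]
}}

```text
time: 1.6
tcp_pos: [480.2, -53.7, 274.6]
tcp_rot: [[0.967, 0.253, -0.0], [0.253, -0.967, -0.0], [-0.0, 0.0, -1.0]]
wrist_force: [-0.1, -0.5, -0.0]
gripper_width: 59.9
grasp_force: 0.0
```

Call:
{"fn": "drive_tool", "kwargs": {
  "series": [
    [[30, -30, 0, 0, 0, 0, 60], [30, -30, 0, 0, 0, 0, 60], [30, -30, 0, 0, 0, 0, 60], [30, -30, 0, 0, 0, 0, 60], [10, -10, 0, 0, 0, 0, 60]]
  ]
}}

```text
time: 2.1
tcp_pos: [573.5, 106.1, 273.9]
tcp_rot: [[0.967, 0.255, -0.001], [0.255, -0.967, 0.0], [-0.0, -0.0, -1.0]]
wrist_force: [-1.3, -1.0, 0.1]
gripper_width: 59.9
grasp_force: 0.0
```

Call:
{"fn": "drive_tool", "kwargs": {
  "series": [
    [[0, 0, 0, 0, 0, -0.12, 60], [0, 0, 0, 0, 0, -0.12, 60], [0, 0, 0, 0, 0, -0.12, 60], [0, 0, 0, 0, 0, -0.12, 60], [0, 0, 0, 0, 0, 0, 60]]
  ]
}}

```text
time: 2.6
tcp_pos: [572.2, 102.6, 274.4]
tcp_rot: [[0.74, 0.672, -0.001], [0.672, -0.74, -0.0], [-0.001, -0.0, -1.0]]
wrist_force: [0.4, -0.3, 0.3]
gripper_width: 60.1
grasp_force: 0.0
```

Now a close look with the wrist camera to check the yaw.

```bash
python3 - <<'E'
from h import *
import cv2
m=bot.camera_model("wrist");p,d=bot.get_image("wrist");np.save("w.npy",d)
T=m['cam_to_world']
def proj(X):
    c=np.linalg.inv(T)@np.r_[X,1];r=np.hypot(c[0],c[1]);th=np.arctan2(r,c[2])
    return [m['cx']+m['fx']*th*c[0]/r,m['cy']+m['fy']*th*c[1]/r]
a=np.array([.128,-.2,.971]);e=np.array([588.5,148.2,203])
u,v=proj(e);print("end",u,v,"grip",proj(e-45*a),T.round(2).tolist(),m['fx'],m['cx'],m['cy'])
u,v=int(u),int(v);x0,y0=max(u-60,0),max(v-60,0)
cr=p[y0:y0+120,x0:x0+130];print(x0,y0,cr.shape)
cv2.imwrite("pics/w1.png",cv2.resize(cr,None,fx=5,fy=5,interpolation=cv2.INTER_CUBIC))
E
```

```text
end 249.3189458532978 167.55369768833648 grip [np.float64(241.98659737095934), np.float64(158.73982103179708)] [[0.67, -0.71, -0.2, 629.19], [-0.74, -0.65, -0.18, 154.18], [0.0, 0.27, -0.96, 444.72], [0.0, 0.0, 0.0, 1.0]] 325.19226210127806 279.9259481195461 212.15328543457372
189 107 (120, 130, 3)
```

View pics/w1.png

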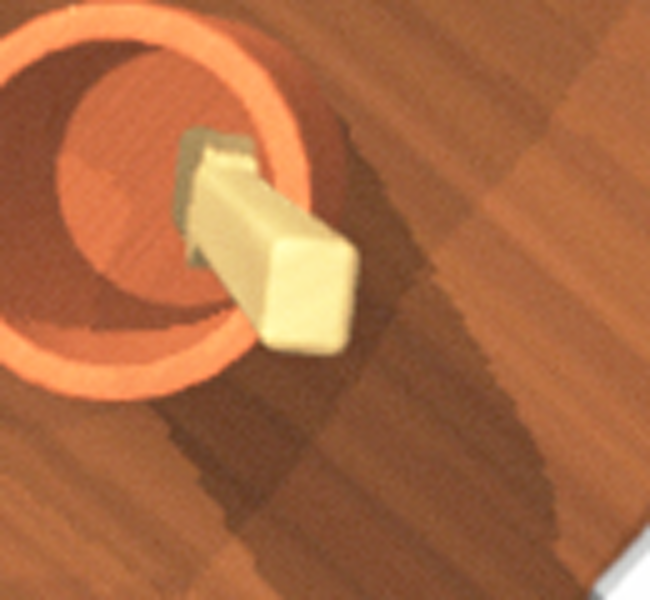

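The wrist view shows the handle's end face centred at crop (310,295), which is full-image (251,166), 2 px from the prediction. Its narrow side runs at a yaw of about -52°.

```bash
python3 - <<'E'
from h import *
m=bot.camera_model("wrist");T=m['cam_to_world']
def wz(u,v,z):
    dx,dy=u-m['cx'],v-m['cy'];r=np.hypot(dx,dy);th=r/m['fx']
    k=T[:3,:3]@np.array([np.sin(th)*dx/r,np.sin(th)*dy/r,np.cos(th)]);return T[:3,3]+k*(z-T[2,3])/k[2]
e=wz(251,166,203);print(e.round(1))
print([wz(189+x/5,107+y/5,203)[:2].round(1).tolist() for x,y in[(275,238),(357,243),(347,352),(262,345)]])
e=(e+[588.5,148.2,203])/2
a=np.array([.128,-.2,.971]);R=frame(a,-52);g=e-45*a;print(g)
s=bot.get_state()
to(g-19*a+80*a,R,s)
s2=dict(s);s2['tcp_rot']=R;s2['tcp_pos']=g-19*a+80*a;to(g-19*a,R,s2)
E
```

```text
[590.5 148.  203. ]
[[593.5, 157.6], [601.1, 147.9], [587.7, 138.1], [579.9, 148.5]]
[583.73889722 157.10876929 159.305     ]
shift [ 42.6 -18.5  55.9] rot [0.238 0.032 0.066] deg 14.3 dist 72.7
shift [-0. -0. 80.] rot [0. 0. 0.] deg 0.0 dist 80.0
```

Call:
{"fn": "drive_tool", "kwargs": {
  "series": [
    [[21, -9, 13, 0, 0, 0, 60], [21, -9, 13, 0, 0, 0, 60], [0, 0, 0, 0.119, 0.016, 0.033, 60], [0, 0, 0, 0.119, 0.016, 0.033, 60], [0, 0, 0, 0, 0, 0, 60]]
  ]
}}

```text
time: 3.15
tcp_pos: [592.3, 143.0, 247.6]
tcp_rot: [[0.79, 0.6, -0.13], [0.613, -0.764, 0.202], [0.022, -0.24, -0.971]]
wrist_force: [-0.4, -0.4, -0.6]
gripper_width: 59.9
grasp_force: 0.0
```

```bash
python3 - <<'E'
from h import *
a=np.array([.128,-.2,.971]);R=frame(a,-52);g=np.array([583.7,157.1,159.3])
to(g-19*a+80*a,R);to(g-19*a,R)
E
```

```text
shift [-0.1  5.1 28.7] rot [-0.003  0.    -0.003] deg 0.3 dist 29.1
shift [-1.000e-01  5.300e+00  1.086e+02] rot [-0.003  0.    -0.003] deg 0.3 dist 108.8
```

Call:
{"fn": "drive_tool", "kwargs": {
  "series": [
    [[0, 5, 15, 0, 0, 0, 60], [0, 0, 25, 0, 0, 0, 60], [0, 0, 25, 0, 0, 0, 60], [0, 0, 25, 0, 0, 0, 60], [0, 0, 18, 0, 0, 0, 60]]
  ]
}}

```text
time: 3.65
tcp_pos: [579.9, 162.6, 141.2]
tcp_rot: [[0.787, 0.604, -0.128], [0.617, -0.762, 0.198], [0.022, -0.235, -0.972]]
wrist_force: [-0.9, -0.3, 0.5]
gripper_width: 59.7
grasp_force: 0.0
```

Call:
{"fn": "drive_tool", "kwargs": {
  "series": [
    [[0, 0, 0, 0, 0, 0, 30], [0, 0, 0, 0, 0, 0, 26], [0, 0, 0, 0, 0, 0, 22], [0, 0, 0, 0, 0, 0, 18], [0, 0, 0, 0, 0, 0, 15]]
  ],
  "force": 40
}}

```text
time: 4.15
tcp_pos: [581.1, 162.4, 143.2]
tcp_rot: [[0.786, 0.605, -0.127], [0.618, -0.76, 0.2], [0.025, -0.236, -0.972]]
wrist_force: [0.0, -0.3, -0.4]
gripper_width: 25.3
grasp_force: 0.0
```

Call:
{"fn": "drive_tool", "kwargs": {
  "series": [
    [[0, 0, 0, 0, 0, 0, 10], [0, 0, 0, 0, 0, 0, 5], [0, 0, 0, 0, 0, 0, 5], [0, 0, 0, 0, 0, 0, 5], [0, 0, 0, 0, 0, 0, 5]]
  ]
}}

```text
time: 4.65
tcp_pos: [580.9, 162.5, 142.7]
tcp_rot: [[0.786, 0.605, -0.128], [0.618, -0.76, 0.2], [0.024, -0.236, -0.971]]
wrist_force: [-0.3, -2.1, 2.8]
gripper_width: 13.7
grasp_force: 40.0
```

Call:
{"fn": "drive_tool", "kwargs": {
  "series": [
    [[0, 0, -8, 0, 0, 0, 5], [0, 0, -15, 0, 0, 0, 5], [0, 0, -20, 0, 0, 0, 5], [0, 0, -20, 0, 0, 0, 5], [0, 0, -20, 0, 0, 0, 5]]
  ]
}}

```text
time: 5.15
tcp_pos: [591.3, 146.1, 224.2]
tcp_rot: [[0.786, 0.605, -0.129], [0.618, -0.76, 0.201], [0.024, -0.237, -0.971]]
wrist_force: [0.0, 2.3, -2.1]
gripper_width: 14.3
grasp_force: 40.0
```

Call:
{"fn": "drive_tool", "kwargs": {
  "series": [
    [[0, 0, -20, 0, 0, 0, 5], [0, 0, -20, 0, 0, 0, 5], [0, 0, -20, 0, 0, 0, 5], [0, 0, -10, 0, 0, 0, 5], [0, 0, 0, 0, 0, 0, 5]]
  ]
}}

```text
time: 5.65
tcp_pos: [600.8, 131.7, 292.3]
tcp_rot: [[0.786, 0.605, -0.126], [0.618, -0.76, 0.2], [0.026, -0.235, -0.972]]
wrist_force: [0.6, -0.3, -1.3]
gripper_width: 13.8
grasp_force: 40.0
```

```bash
python3 - <<'E'
from h import *
R=frame([0,0,1],-52)
to([570,160,310],R); s=bot.get_state(); s['tcp_rot']=R;s['tcp_pos']=np.array([570,160,310]);to([573,-160,260],R,s);print(R.round(3),bot.get_state()['qpos'])
E
```

```text
shift [ -6.3 -44.3  -7.7] rot [-0.238 -0.025  0.006] deg 13.7 dist 45.4
shift [-194.6  254.    50. ] rot [0. 0. 0.] deg 0.0 dist 323.9
[[ 0.788  0.616  0.   ]
 [ 0.616 -0.788  0.   ]
 [ 0.     0.    -1.   ]] [ 1.02521296 26.12178768 81.74711258 11.88829076 79.53395784 49.7463926 ]
```

Call:
{"fn": "drive_tool", "kwargs": {
  "series": [
    [[0, 0, 0, -0.119, -0.0125, 0.003, 5], [0, 0, 0, -0.119, -0.0125, 0.003, 5], [-20, 21, 0, 0, 0, 0, 5], [-20, 21, 0, 0, 0, 0, 5], [-20, 21, 0, 0, 0, 0, 5]]
  ]
}}

```text
time: 6.15
tcp_pos: [591.2, 45.2, 290.1]
tcp_rot: [[0.787, 0.617, -0.003], [0.617, -0.787, -0.0], [-0.003, -0.002, -1.0]]
wrist_force: [0.8, -0.5, -1.3]
gripper_width: 14.0
grasp_force: 40.0
```

Call:
{"fn": "drive_tool", "kwargs": {
  "series": [
    [[-20, 21, 0, 0, 0, 0, 5], [-20, 21, 0, 0, 0, 0, 5], [-20, 21, 0, 0, 0, 0, 5], [-20, 21, 0, 0, 0, 0, 5], [-20, 21, 0, 0, 0, 0, 5]]
  ]
}}

```text
time: 6.65
tcp_pos: [577.2, -99.8, 290.1]
tcp_rot: [[0.788, 0.616, -0.004], [0.616, -0.788, 0.0], [-0.003, -0.002, -1.0]]
wrist_force: [0.3, 0.2, -0.3]
gripper_width: 14.2
grasp_force: 40.0
```

Call:
{"fn": "drive_tool", "kwargs": {
  "series": [
    [[-20, 21, 0, 0, 0, 0, 5], [-20, 21, 0, 0, 0, 0, 5], [0, 0, 0, 0, 0, 0, 5], [0, 0, 0, 0, 0, 0, 5]]
  ]
}}

```text
time: 7.05
tcp_pos: [571.8, -156.6, 290.3]
tcp_rot: [[0.788, 0.615, -0.003], [0.615, -0.788, 0.001], [-0.002, -0.002, -1.0]]
wrist_force: [-0.5, -0.4, -1.1]
gripper_width: 13.8
grasp_force: 40.0
```

```bash
python3 - <<'E'
from h import *
import cv2
s=bot.get_state();print(s['tcp_pos'])
p,d=bot.get_image("side");q,e=bot.get_image("top");np.save("s1.npy",d)
M=C['side']; T=np.linalg.inv(M['cam_to_world'])
for k in(0,138): 
    c=T@np.r_[np.array(s['tcp_pos'])+k*np.array(s['tcp_rot'])[:,2],1];print(c[0]/c[2]*M['fx']+M['cx'],c[1]/c[2]*M['fy']+M['cy'])
cv2.imwrite("pics/s1.png",np.hstack([cv2.resize(p[200:400,200:360],(400,500)),cv2.resize(q[170:300,338:442],(400,500))]))
E
```

```text
[ 571.83329385 -156.64820389  290.30653971]
300.9344419294854 242.43243467132004
297.15933225800336 283.87840918186987
```

View pics/s1.png

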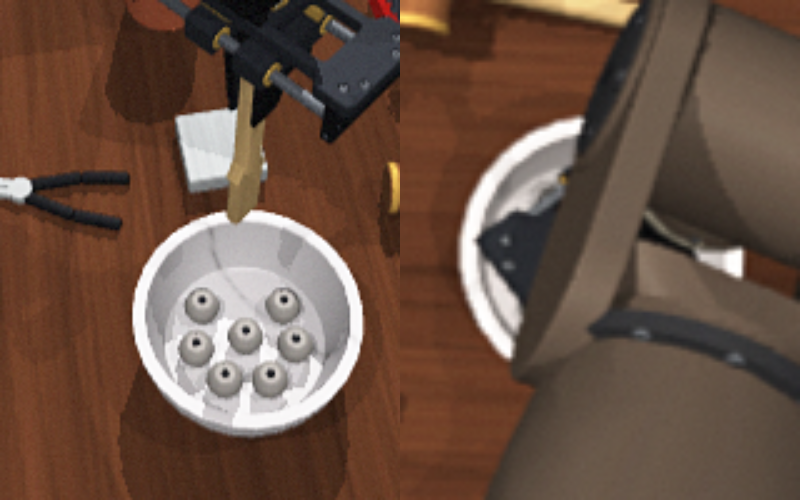

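The side view shows the foot centred near full-image (297,282), where it was expected. The gap between the two upper beads, near (297,319), lies straight below and forward of it. I'll descend into the gap.

Call:
{"fn": "drive_tool", "kwargs": {
  "series": [
    [[-1, 3, 30, 0, 0, 0, 5], [0, 0, 30, 0, 0, 0, 5], [0, 0, 20, 0, 0, 0, 5], [0, 0, 10, 0, 0, 0, 5], [0, 0, 0, 0, 0, 0, 5]]
  ]
}}

```text
time: 7.65
tcp_pos: [572.9, -158.8, 200.3]
tcp_rot: [[0.787, 0.617, -0.004], [0.617, -0.787, 0.0], [-0.003, -0.003, -1.0]]
wrist_force: [-0.2, -0.5, -0.7]
gripper_width: 14.4
grasp_force: 40.0
```

Call:
{"fn": "drive_tool", "kwargs": {
  "series": [
    [[0, 0, 12, 0, 0, 0, 5], [0, 0, 12, 0, 0, 0, 5], [0, 0, 12, 0, 0, 0, 5], [0, 0, 7, 0, 0, 0, 5], [0, 0, 0, 0, 0, 0, 5]]
  ]
}}

```text
time: 8.15
tcp_pos: [572.6, -159.6, 157.1]
tcp_rot: [[0.788, 0.616, -0.004], [0.616, -0.788, 0.0], [-0.003, -0.003, -1.0]]
wrist_force: [-0.1, 1.4, -1.2]
gripper_width: 13.9
grasp_force: 40.0
```

```bash
python3 - <<'E'
from h import *
import cv2
s=bot.get_state();M=np.array(s['tcp_rot']);p0=np.array(s['tcp_pos']);print(p0,s['wrist_force'])
p,d=bot.get_image("side");cv2.imwrite("pics/s2.png",cv2.resize(p[260:390,220:370],(600,520)))
c=np.array([570,-200.3])
# circle path: start angle, 16 pts/turn, rel. to bowl centre; clockwise or ccw
r0=np.hypot(*(p0[:2]-c));t0=np.arctan2(*(p0[:2]-c)[::-1]);print(r0,np.degrees(t0))
cur=p0[:2]
n=20
for i in range(1,3*n+1):
    r=36 if i<=n else(27 if i<=2*n else 33)
    t=t0+2*np.pi*i/n
    q=c+r*np.array([np.cos(t),np.sin(t)]);e=M.T@np.r_[q-cur,0];cur=q
    print(i,e[:2].round(1),end="; ")
E
```

```text
[ 572.59608824 -159.59691461  157.07513647] [-0.14040342  1.43866256 -1.17742438]
40.785792067636166 86.35055452457425
1 [-12.7  -2.5]; 2 [-10.9  -2.9]; 3 [-11.2   0.7]; 4 [-10.5   4.1]; 5 [-8.7  7.1]; 6 [-6.1  9.5]; 7 [-2.9 10.9]; 8 [ 0.7 11.2]; 9 [ 4.1 10.5]; 10 [7.1 8.7]; 11 [9.5 6.1]; 12 [10.9  2.9]; 13 [11.2 -0.7]; 14 [10.5 -4.1]; 15 [ 8.7 -7.1]; 16 [ 6.1 -9.5]; 17 [  2.9 -10.9]; 18 [ -0.7 -11.2]; 19 [ -4.1 -10.5]; 20 [-7.1 -8.7]; 21 [-13.1   2.2]; 22 [-8.2 -2.1]; 23 [-8.4  0.5]; 24 [-7.9  3.1]; 25 [-6.5  5.4]; 26 [-4.6  7.1]; 27 [-2.1  8.2]; 28 [0.5 8.4]; 29 [3.1 7.9]; 30 [5.4 6.5]; 31 [7.1 4.6]; 32 [8.2 2.1]; 33 [ 8.4 -0.5]; 34 [ 7.9 -3.1]; 35 [ 6.5 -5.4]; 36 [ 4.6 -7.1]; 37 [ 2.1 -8.2]; 38 [-0.5 -8.4]; 39 [-3.1 -7.9]; 40 [-5.4 -6.5]; 41 [ -4.7 -10.1]; 42 [-10.   -2.6]; 43 [-10.3   0.6]; 44 [-9.6  3.8]; 45 [-8.   6.5]; 46 [-5.6  8.7]; 47 [-2.6 10. ]; 48 [ 0.6 10.3]; 49 [3.8 9.6]; 50 [6.5 8. ]; 51 [8.7 5.6]; 52 [10.   2.6]; 53 [10.3 -0.6]; 54 [ 9.6 -3.8]; 55 [ 8.  -6.5]; 56 [ 5.6 -8.7]; 57 [  2.6 -10. ]; 58 [ -0.6 -10.3]; 59 [-3.8 -9.6]; 60 [-6.5 -8. ];
```

View pics/s2.png

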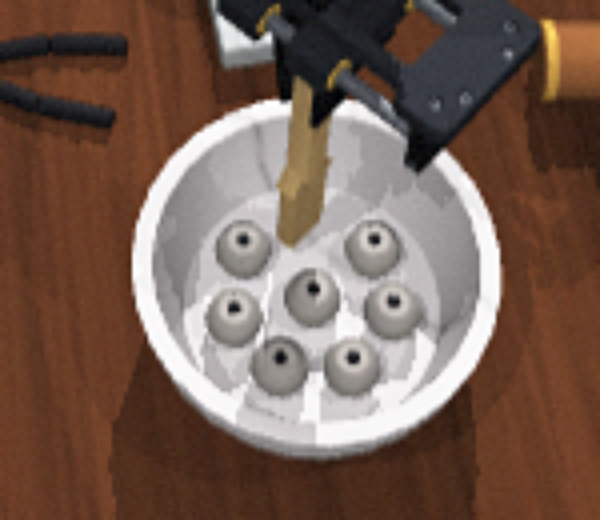

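The paddle is down in the gap near crop (300,235) and the beads are untouched. I'll start the first turn with a quarter circle to check the forces.

Call:
{"fn": "drive_tool", "kwargs": {
  "series": [
    [[-6, -1, 0, 0, 0, 0, 5], [-7, -2, 0, 0, 0, 0, 5], [-5, -1, 0, 0, 0, 0, 5], [-6, -2, 0, 0, 0, 0, 5], [-11, 1, 0, 0, 0, 0, 5]]
  ]
}}

```text
time: 8.7
tcp_pos: [543.8, -178.1, 159.4]
tcp_rot: [[0.788, 0.616, 0.004], [0.616, -0.788, -0.002], [0.001, 0.004, -1.0]]
wrist_force: [6.4, -0.9, 0.6]
gripper_width: 13.8
grasp_force: 40.0
```

Call:
{"fn": "drive_tool", "kwargs": {
  "series": [
    [[-5, 2, 0, 0, 0, 0, 5], [-5, 2, 0, 0, 0, 0, 5], [-9, 7, 0, 0, 0, 0, 5], [-6, 9.5, 0, 0, 0, 0, 5]]
  ]
}}

```text
time: 9.1
tcp_pos: [535.3, -209.4, 158.8]
tcp_rot: [[0.788, 0.616, -0.001], [0.616, -0.788, 0.0], [-0.0, -0.0, -1.0]]
wrist_force: [4.7, 3.6, 1.4]
gripper_width: 14.1
grasp_force: 40.0
```

Call:
{"fn": "drive_tool", "kwargs": {
  "series": [
    [[-3, 11, 1, 0, 0, 0, 5], [1, 11, 1, 0, 0, 0, 5], [4, 10.5, 0, 0, 0, 0, 5], [7, 8.5, 0, 0, 0, 0, 5], [9.5, 6, 0, 0, 0, 0, 5]]
  ]
}}

```text
time: 9.6
tcp_pos: [579.5, -234.8, 155.8]
tcp_rot: [[0.788, 0.616, -0.003], [0.616, -0.788, -0.0], [-0.002, -0.002, -1.0]]
wrist_force: [-0.5, -0.9, -0.2]
gripper_width: 13.9
grasp_force: 40.0
```

Call:
{"fn": "drive_tool", "kwargs": {
  "series": [
    [[11, 3, 0, 0, 0, 0, 5], [11, -1, 0, 0, 0, 0, 5], [10.5, -4, 0, 0, 0, 0, 5], [8.5, -7, 0, 0, 0, 0, 5], [6, -9.5, 0, 0, 0, 0, 5]]
  ]
}}

```text
time: 10.1
tcp_pos: [604.0, -190.2, 156.1]
tcp_rot: [[0.787, 0.617, -0.004], [0.617, -0.787, -0.001], [-0.004, -0.002, -1.0]]
wrist_force: [-6.4, -2.3, 1.8]
gripper_width: 13.6
grasp_force: 40.0
```

```bash
python3 - <<'E'
from h import *
import cv2
s=bot.get_state();print(np.array(s['tcp_pos'])-[570,-200.3,0],s['wrist_force'])
p,d=bot.get_image("side");cv2.imwrite("pics/s3.png",cv2.resize(p[260:390,220:370],(600,520)))
E
```

```text
[ 34.01823858  10.12231074 156.0601586 ] [-6.43512774 -2.30243942  1.78553197]
```

View pics/s3.png

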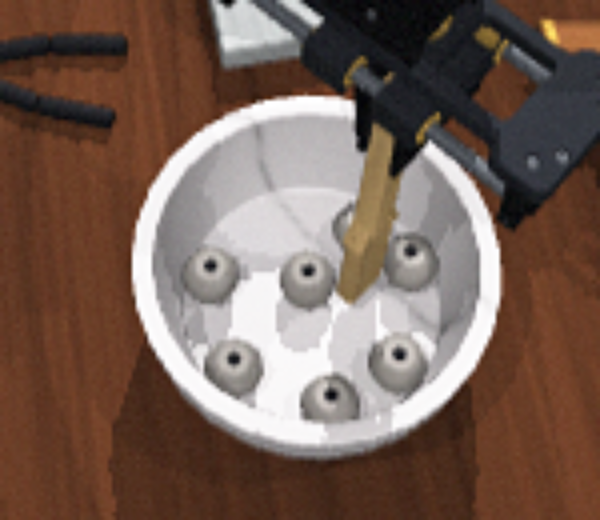

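The beads are spreading and the bowl hasn't moved. The middle bead, now near (307,280), has shifted only slightly, so the second turn will be tighter.

Call:
{"fn": "drive_tool", "kwargs": {
  "series": [
    [[3, -11, 0, 0, 0, 0, 5], [-1, -11, 0, 0, 0, 0, 5], [-4, -10, 0, 0, 0, 0, 5], [-7, -8.5, 0, 0, 0, 0, 5], [-12, 1, 0, 0, 0, 0, 5]]
  ]
}}

```text
time: 10.65
tcp_pos: [562.6, -171.9, 156.5]
tcp_rot: [[0.787, 0.617, -0.002], [0.617, -0.787, 0.0], [-0.001, -0.001, -1.0]]
wrist_force: [-0.2, 0.3, -0.1]
gripper_width: 13.6
grasp_force: 40.0
```

Call:
{"fn": "drive_tool", "kwargs": {
  "series": [
    [[-8.5, 1, 0, 0, 0, 0, 5], [-8, 2, 0, 0, 0, 0, 5], [-8, 3, 0, 0, 0, 0, 5], [-6.5, 5.5, 0, 0, 0, 0, 5], [-4.5, 7, 0, 0, 0, 0, 5]]
  ]
}}

```text
time: 11.15
tcp_pos: [547.7, -210.4, 156.8]
tcp_rot: [[0.788, 0.615, 0.0], [0.615, -0.788, -0.001], [-0.0, 0.001, -1.0]]
wrist_force: [2.6, 4.3, 1.7]
gripper_width: 13.7
grasp_force: 40.0
```

```bash
cat > rp.py <<'E'
import sys
from h import *
n,R=int(sys.argv[1]),float(sys.argv[2]);s=bot.get_state();M=np.array(s['tcp_rot']);p0=np.array(s['tcp_pos']);c=np.array([570,-200.3])
t0=np.arctan2(*(p0[:2]-c)[::-1]);cur=p0[:2];print((p0-[570,-200.3,0]).round(1),s['wrist_force'])
for i in range(1,n+1):
    t=t0+2*np.pi*i/20;q=c+R*np.array([np.cos(t),np.sin(t)]);e=M.T@np.r_[q-cur,0];cur=q;print(e[:2].round(1),end=" ")
E
python3 rp.py 14 26
```

```text
[-22.3 -10.1 156.8] [2.58050272 4.32437314 1.70506123]
[-2.1  7.7] [1.9 7.9] [4.2 7. ] [6.2 5.3] [7.5 3.1] [8.1 0.7] [ 7.9 -1.9] [ 7.  -4.2] [ 5.3 -6.2] [ 3.1 -7.5] [ 0.7 -8.1] [-1.9 -7.9] [-4.2 -7. ] [-6.2 -5.3]
```

Call:
{"fn": "drive_tool", "kwargs": {
  "series": [
    [[-2, 8, 0, 0, 0, 0, 5], [2, 8, 0, 0, 0, 0, 5], [4, 7, 0, 0, 0, 0, 5], [6, 5, 0, 0, 0, 0, 5], [7.5, 3, 0, 0, 0, 0, 5]]
  ]
}}

```text
time: 11.65
tcp_pos: [580.5, -223.1, 156.0]
tcp_rot: [[0.788, 0.616, -0.002], [0.616, -0.788, -0.001], [-0.002, -0.001, -1.0]]
wrist_force: [-2.3, -2.1, -0.4]
gripper_width: 13.4
grasp_force: 40.0
```

Call:
{"fn": "drive_tool", "kwargs": {
  "series": [
    [[8, 1, 0, 0, 0, 0, 5], [8, -2, 0, 0, 0, 0, 5], [7, -4, 0, 0, 0, 0, 5], [5, -6, 0, 0, 0, 0, 5], [3, -7.5, 0, 0, 0, 0, 5]]
  ]
}}

```text
time: 12.15
tcp_pos: [592.5, -188.6, 156.0]
tcp_rot: [[0.787, 0.617, -0.004], [0.617, -0.787, -0.001], [-0.004, -0.002, -1.0]]
wrist_force: [-5.0, -3.4, -0.2]
gripper_width: 13.8
grasp_force: 40.0
```

Call:
{"fn": "drive_tool", "kwargs": {
  "series": [
    [[1, -8, 0, 0, 0, 0, 5], [-2, -8, 0, 0, 0, 0, 5], [-4, -7, 0, 0, 0, 0, 5], [-6, -5, 0, 0, 0, 0, 5]]
  ]
}}

```text
time: 12.55
tcp_pos: [566.7, -173.3, 156.5]
tcp_rot: [[0.787, 0.616, -0.001], [0.616, -0.787, -0.0], [-0.001, -0.0, -1.0]]
wrist_force: [-0.2, 0.2, -1.6]
gripper_width: 13.8
grasp_force: 40.0
```

```bash
python3 rp.py 20 30; python3 - <<'E'
from h import *
import cv2
p,d=bot.get_image("side");cv2.imwrite("pics/s4.png",cv2.resize(p[260:390,220:370],(600,520)))
E
```

```text
[ -3.3  27.  156.5] [-0.18720853  0.21479754 -1.64717856]
[-7.2 -6. ] [-9.4 -0.7] [-9.1  2.3] [-8.  5.] [-6.   7.2] [-3.5  8.7] [-0.7  9.4] [2.3 9.1] [5. 8.] [7.2 6. ] [8.7 3.5] [9.4 0.7] [ 9.1 -2.3] [ 8. -5.] [ 6.  -7.2] [ 3.5 -8.7] [ 0.7 -9.4] [-2.3 -9.1] [-5. -8.] [-7.2 -6. ]
```

View pics/s4.png

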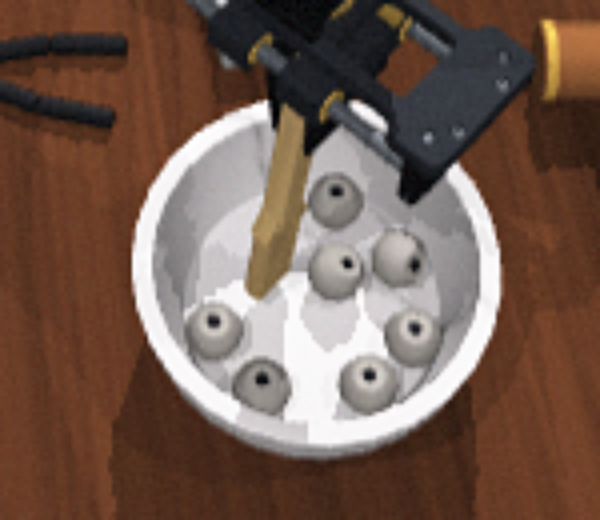

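The beads are well rearranged, and the middle one is now near (335,270). Third turn.

Call:
{"fn": "drive_tool", "kwargs": {
  "series": [
    [[-7, -6, 0, 0, 0, 0, 5], [-9.5, -1, 0, 0, 0, 0, 5], [-9, 2.5, 0, 0, 0, 0, 5], [-8, 5, 0, 0, 0, 0, 5], [-6, 7, 0, 0, 0, 0, 5]]
  ]
}}

```text
time: 13.1
tcp_pos: [541.0, -204.9, 157.0]
tcp_rot: [[0.788, 0.615, 0.001], [0.615, -0.788, -0.0], [0.001, 0.001, -1.0]]
wrist_force: [4.0, 3.9, 0.6]
gripper_width: 14.0
grasp_force: 40.0
```

Call:
{"fn": "drive_tool", "kwargs": {
  "series": [
    [[-3.5, 9, 0, 0, 0, 0, 5], [-1, 9.5, 0, 0, 0, 0, 5], [2.5, 9, 0, 0, 0, 0, 5], [5, 8, 0, 0, 0, 0, 5], [7, 6, 0, 0, 0, 0, 5]]
  ]
}}

```text
time: 13.6
tcp_pos: [574.3, -231.4, 156.0]
tcp_rot: [[0.788, 0.616, -0.003], [0.616, -0.788, -0.001], [-0.003, -0.001, -1.0]]
wrist_force: [-0.1, -0.3, -0.6]
gripper_width: 14.1
grasp_force: 40.0
```

Call:
{"fn": "drive_tool", "kwargs": {
  "series": [
    [[8.5, 3.5, 0, 0, 0, 0, 5], [9.5, 1, 0, 0, 0, 0, 5], [9, -2.5, 0, 0, 0, 0, 5], [8, -5, 0, 0, 0, 0, 5], [6, -7, 0, 0, 0, 0, 5]]
  ]
}}

```text
time: 14.1
tcp_pos: [599.4, -196.8, 156.0]
tcp_rot: [[0.787, 0.617, -0.004], [0.617, -0.787, -0.001], [-0.004, -0.002, -1.0]]
wrist_force: [-5.2, -2.1, 1.8]
gripper_width: 13.6
grasp_force: 40.0
```

Call:
{"fn": "drive_tool", "kwargs": {
  "series": [
    [[3.5, -8.5, 0, 0, 0, 0, 5], [0.5, -9.5, 0, 0, 0, 0, 5], [-2, -9, 0, 0, 0, 0, 5], [-5, -8, 0, 0, 0, 0, 5], [-7, -6, 0, 0, 0, 0, 5]]
  ]
}}

```text
time: 14.6
tcp_pos: [566.4, -171.1, 156.6]
tcp_rot: [[0.788, 0.616, -0.001], [0.616, -0.788, -0.001], [-0.001, -0.0, -1.0]]
wrist_force: [0.5, -0.1, -0.6]
gripper_width: 13.8
grasp_force: 40.0
```

```bash
python3 rp.py 20 33; python3 - <<'E'
from h import *
import cv2
p,d=bot.get_image("side");cv2.imwrite("pics/s5.png",p[260:390,220:370])
E
```

```text
[ -3.6  29.2 156.6] [ 0.50639755 -0.09858393 -0.58096748]
[-7.8 -6.9] [-10.3  -0.7] [-10.    2.5] [-8.8  5.5] [-6.6  7.9] [-3.9  9.6] [-0.7 10.3] [ 2.5 10. ] [5.5 8.8] [7.9 6.6] [9.6 3.9] [10.3  0.7] [10.  -2.5] [ 8.8 -5.5] [ 6.6 -7.9] [ 3.9 -9.6] [  0.7 -10.3] [ -2.5 -10. ] [-5.5 -8.8] [-7.9 -6.6]
```

One more turn for margin.

Call:
{"fn": "drive_tool", "kwargs": {
  "series": [
    [[-8, -7, 0, 0, 0, 0, 5], [-10, -1, 0, 0, 0, 0, 5], [-10, 2.5, 0, 0, 0, 0, 5], [-9, 5.5, 0, 0, 0, 0, 5], [-6.5, 8, 0, 0, 0, 0, 5]]
  ]
}}

```text
time: 15.15
tcp_pos: [537.5, -205.5, 156.5]
tcp_rot: [[0.788, 0.615, -0.001], [0.615, -0.788, 0.0], [-0.001, -0.001, -1.0]]
wrist_force: [3.6, 4.3, 0.7]
gripper_width: 13.9
grasp_force: 40.0
```

Call:
{"fn": "drive_tool", "kwargs": {
  "series": [
    [[-4, 9.5, 0, 0, 0, 0, 5], [-1, 10, 0, 0, 0, 0, 5], [2.5, 10, 0, 0, 0, 0, 5], [5.5, 9, 0, 0, 0, 0, 5], [8, 6.5, 0, 0, 0, 0, 5]]
  ]
}}

```text
time: 15.65
tcp_pos: [574.6, -233.7, 155.9]
tcp_rot: [[0.788, 0.616, -0.003], [0.616, -0.788, -0.0], [-0.002, -0.002, -1.0]]
wrist_force: [0.7, -0.7, -0.1]
gripper_width: 13.7
grasp_force: 40.0
```

Call:
{"fn": "drive_tool", "kwargs": {
  "series": [
    [[9.5, 4, 0, 0, 0, 0, 5], [10, 1, 0, 0, 0, 0, 5], [10, -2.5, 0, 0, 0, 0, 5], [9, -5.5, 0, 0, 0, 0, 5], [6.5, -8, 0, 0, 0, 0, 5]]
  ]
}}

```text
time: 16.15
tcp_pos: [603.4, -195.9, 156.3]
tcp_rot: [[0.787, 0.616, -0.001], [0.616, -0.787, -0.001], [-0.001, 0.0, -1.0]]
wrist_force: [1.1, 0.1, -0.6]
gripper_width: 13.8
grasp_force: 40.0
```

Call:
{"fn": "drive_tool", "kwargs": {
  "series": [
    [[4, -9.5, 0, 0, 0, 0, 5], [0.5, -10, 0, 0, 0, 0, 5], [-2.5, -10, 0, 0, 0, 0, 5], [-5, -8, 0, 0, 0, 0, 5], [-7, -6, 0, 0, 0, 0, 5]]
  ]
}}

```text
time: 16.65
tcp_pos: [567.7, -169.0, 156.7]
tcp_rot: [[0.788, 0.616, 0.0], [0.616, -0.788, -0.002], [-0.001, 0.002, -1.0]]
wrist_force: [5.3, -8.0, 0.4]
gripper_width: 13.8
grasp_force: 40.0
```

```bash
python3 rp.py 20 33; python3 - <<'E'
from h import *
import cv2
p,d=bot.get_image("side");a=cv2.imread("pics/s5.png")
cv2.imwrite("pics/s6.png",np.hstack([cv2.resize(x,(400,347)) for x in(a,p[260:390,220:370])]))
E
```

```text
[ -2.3  31.3 156.7] [ 5.34229893 -7.96864085  0.36251462]
[-8.5 -5.7] [-10.3  -1.2] [-10.1   2. ] [-9.  5.] [-7.   7.6] [-4.3  9.4] [-1.2 10.3] [ 2.  10.1] [5. 9.] [7.6 7. ] [9.4 4.3] [10.3  1.2] [10.1 -2. ] [ 9. -5.] [ 7.  -7.6] [ 4.3 -9.4] [  1.2 -10.3] [ -2.  -10.1] [-5. -9.] [-7.6 -7. ]
```

View pics/s6.png

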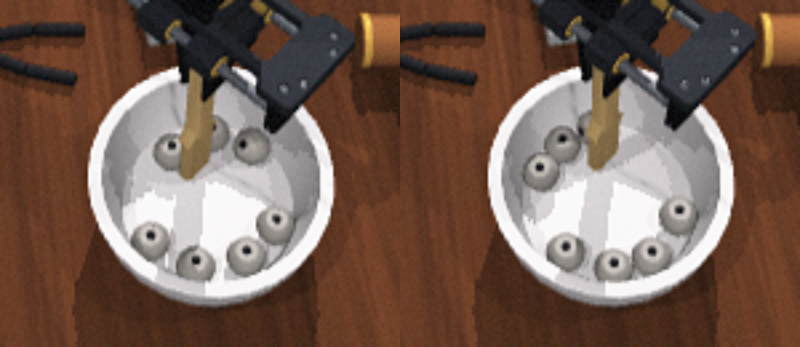

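All beads lie at least about 10 mm from every starting spot, both here and at the end of the earlier turns, and the bowl hasn't moved. The sides have been passed in order several times. I'll ease off the wall, lift out and go back above the jar.

Call:
{"fn": "drive_tool", "kwargs": {
  "series": [
    [[-2, 5, -2, 0, 0, 0, 5], [0, 0, -6, 0, 0, 0, 5], [0, 0, -15, 0, 0, 0, 5], [0, 0, -25, 0, 0, 0, 5], [0, 0, -25, 0, 0, 0, 5]]
  ]
}}

```text
time: 17.2
tcp_pos: [569.2, -173.8, 230.1]
tcp_rot: [[0.788, 0.616, -0.003], [0.616, -0.788, 0.001], [-0.002, -0.002, -1.0]]
wrist_force: [1.6, 0.5, -0.7]
gripper_width: 13.6
grasp_force: 40.0
```

Call:
{"fn": "drive_tool", "kwargs": {
  "series": [
    [[0, 0, -25, 0, 0, 0, 5], [0, 0, -25, 0, 0, 0, 5], [0, 0, -15, 0, 0, 0, 5], [20, -21, 0, 0, 0, 0, 5], [20, -21, 0, 0, 0, 0, 5]]
  ]
}}

```text
time: 17.7
tcp_pos: [575.1, -115.9, 294.9]
tcp_rot: [[0.789, 0.615, -0.002], [0.615, -0.789, -0.0], [-0.001, -0.001, -1.0]]
wrist_force: [0.7, -0.1, -1.7]
gripper_width: 13.6
grasp_force: 40.0
```

Call:
{"fn": "drive_tool", "kwargs": {
  "series": [
    [[20, -21, 0, 0, 0, 0, 5], [20, -21, 0, 0, 0, 0, 5], [20, -21, 0, 0, 0, 0, 5], [20, -21, 0, 0, 0, 0, 5], [20, -21, 0, 0, 0, 0, 5]]
  ]
}}

```text
time: 18.2
tcp_pos: [589.2, 29.4, 294.4]
tcp_rot: [[0.788, 0.616, -0.003], [0.616, -0.788, 0.0], [-0.002, -0.002, -1.0]]
wrist_force: [1.0, -0.5, -1.5]
gripper_width: 13.7
grasp_force: 40.0
```

Call:
{"fn": "drive_tool", "kwargs": {
  "series": [
    [[20, -21, 0, 0, 0, 0, 5], [20, -21, 0, 0, 0, 0, 5], [20, -21, 0, 0, 0, 0, 5], [0, 0, 0, 0.119, 0.0125, -0.003, 5], [0, 0, 0, 0.119, 0.0125, -0.003, 5]]
  ]
}}

```text
time: 18.7
tcp_pos: [597.4, 116.8, 295.1]
tcp_rot: [[0.783, 0.608, -0.13], [0.621, -0.757, 0.204], [0.026, -0.241, -0.97]]
wrist_force: [-0.1, -0.4, -2.1]
gripper_width: 14.0
grasp_force: 40.0
```

Call:
{"fn": "drive_tool", "kwargs": {
  "series": [
    [[0, 0, 0, 0, 0, 0, 5], [0, 0, 0, 0, 0, 0, 5]]
  ]
}}

```text
time: 18.9
tcp_pos: [598.0, 114.1, 293.9]
tcp_rot: [[0.787, 0.604, -0.128], [0.617, -0.761, 0.198], [0.023, -0.235, -0.972]]
wrist_force: [-1.1, -0.6, -0.5]
gripper_width: 13.6
grasp_force: 40.0
```

```bash
cat > t.py <<'E'
from h import *
R=np.array([[0.786,0.605,-0.128],[0.618,-0.76,0.2],[0.024,-0.236,-0.971]]);a=-R[:,2];e=np.array([580.9,162.5,142.7])
print(bot.get_state()['wrist_force']);to(e+150*a,R);to(e,R)
E
python3 t.py; python3 - <<'E'
from h import *
import cv2
d0=np.load("side0.npy");p,d=bot.get_image("side");cv2.imwrite("pics/s7.png",cv2.resize(p[120:290,220:370],(520,589)))
for v0,v1,u0,u1,zl,zh in((140,220,240,300,95,110),):
  for D in(d0,d):
    Q=np.array([P("side",u,v,D[v,u]) for v in range(v0,v1) for u in range(u0,u1) if D[v,u]>0]);j=Q[(Q[:,2]>zl)&(Q[:,2]<zh)];x,y=j[:,0],j[:,1]
    c=np.linalg.lstsq(np.c_[2*x,2*y,np.ones(len(x))],x*x+y*y,rcond=None)[0];print(c[:2],len(x))
E
```

```text
[-1.1110773  -0.56671236 -0.53803004]
shift [ 12.9 -11.5   8.7] rot [ 0.001  0.001 -0.001] deg 0.1 dist 19.4
shift [ 13.1 -11.7 158.7] rot [ 0.001  0.001 -0.001] deg 0.1 dist 159.6
[559.09118353 189.1838924 ] 349
[559.4506558  188.85052286] 333
```

View pics/s7.png

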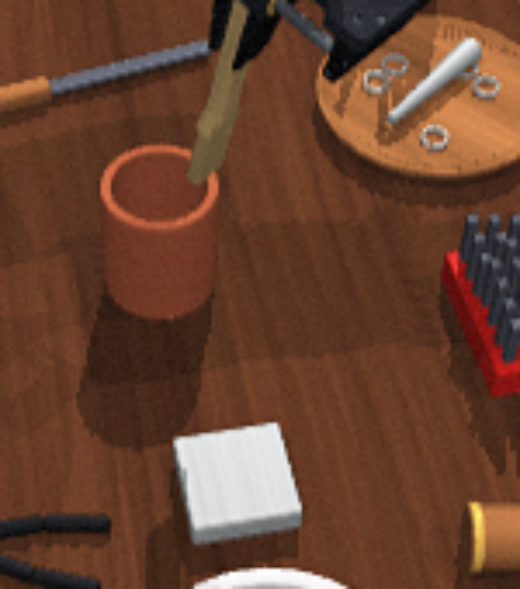

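The jar hasn't moved, and the paddle leans above its mouth as it did at the start. I'll align it 2–3 mm inside the rim and lower it along its axis.

Call:
{"fn": "drive_tool", "kwargs": {
  "series": [
    [[7, -7, 0, 0, 0, 0, 5], [6, -7, 0, 0, 0, 0, 5], [0, 0, 10, 0, 0, 0, 5], [0, 0, 15, 0, 0, 0, 5], [0, 0, 0, 0, 0, 0, 5]]
  ]
}}

```text
time: 19.45
tcp_pos: [595.3, 139.2, 271.5]
tcp_rot: [[0.785, 0.605, -0.131], [0.619, -0.76, 0.2], [0.021, -0.238, -0.971]]
wrist_force: [0.7, -0.0, -0.8]
gripper_width: 13.6
grasp_force: 40.0
```

Call:
{"fn": "drive_tool", "kwargs": {
  "series": [
    [[0, 0, 15, 0, 0, 0, 5], [0, 0, 15, 0, 0, 0, 5], [0, 0, 15, 0, 0, 0, 5], [0, 0, 15, 0, 0, 0, 5], [0, 0, 0, 0, 0, 0, 5]]
  ]
}}

```text
time: 19.95
tcp_pos: [587.9, 150.8, 213.8]
tcp_rot: [[0.785, 0.605, -0.131], [0.619, -0.76, 0.2], [0.021, -0.238, -0.971]]
wrist_force: [-0.1, 0.3, -0.6]
gripper_width: 13.9
grasp_force: 40.0
```

Call:
{"fn": "drive_tool", "kwargs": {
  "series": [
    [[0, 0, 15, 0, 0, 0, 5], [0, 0, 15, 0, 0, 0, 5], [0, 0, 15, 0, 0, 0, 5], [0, 0, 10, 0, 0, 0, 5], [0, 0, 0, 0, 0, 0, 5]]
  ]
}}

```text
time: 20.45
tcp_pos: [581.5, 161.6, 161.3]
tcp_rot: [[0.786, 0.605, -0.129], [0.618, -0.76, 0.2], [0.023, -0.237, -0.971]]
wrist_force: [0.1, -0.6, -0.6]
gripper_width: 13.8
grasp_force: 40.0
```

```bash
python3 t.py
```

```text
[ 0.12507673 -0.5889978  -0.61479478]
shift [  -0.5    3.2 -131.6] rot [-0.001  0.001  0.   ] deg 0.1 dist 131.7
shift [-0.3  3.4 18.3] rot [-0.001  0.001  0.   ] deg 0.1 dist 18.6
```

Call:
{"fn": "drive_tool", "kwargs": {
  "series": [
    [[0, 0, 5, 0, 0, 0, 5], [0, 0, 4, 0, 0, 0, 5], [0, 1, 3, 0, 0, 0, 5], [0, 1, 2, 0, 0, 0, 5], [0, 0, 1, 0, 0, 0, 5]]
  ]
}}

```text
time: 20.95
tcp_pos: [581.1, 162.9, 146.6]
tcp_rot: [[0.786, 0.605, -0.128], [0.618, -0.76, 0.2], [0.024, -0.237, -0.971]]
wrist_force: [0.4, 0.3, -1.4]
gripper_width: 14.0
grasp_force: 40.0
```

Call:
{"fn": "drive_tool", "kwargs": {
  "series": [
    [[0, 0, 1, 0, 0, 0, 5], [0, 0, 1, 0, 0, 0, 5], [0, 0, 0, 0, 0, 0, 5]]
  ]
}}

```text
time: 21.25
tcp_pos: [580.7, 163.4, 144.7]
tcp_rot: [[0.786, 0.605, -0.128], [0.618, -0.76, 0.2], [0.024, -0.237, -0.971]]
wrist_force: [0.6, 0.1, -0.6]
gripper_width: 13.9
grasp_force: 40.0
```

```bash
python3 t.py
```

```text
[ 0.57673783  0.06787003 -0.61612896]
shift [  -0.5    1.2 -148.2] rot [-0.  0.  0.] deg 0.0 dist 148.2
shift [-0.5  1.3  1.8] rot [-0.  0.  0.] deg 0.0 dist 2.2
```

Call:
{"fn": "drive_tool", "kwargs": {
  "series": [
    [[0, 0.5, 1, 0, 0, 0, 5], [0, 0.5, 0.5, 0, 0, 0, 5], [0, 0, 0, 0, 0, 0, 5], [0, 0, 0, 0, 0, 0, 5]]
  ]
}}

```text
time: 21.65
tcp_pos: [581.2, 162.9, 143.1]
tcp_rot: [[0.786, 0.605, -0.128], [0.618, -0.76, 0.2], [0.024, -0.237, -0.971]]
wrist_force: [-0.2, -0.7, -0.7]
gripper_width: 13.6
grasp_force: 40.0
```

Call:
{"fn": "drive_tool", "kwargs": {
  "series": [
    [[0, 0, 0.5, 0, 0, 0, 5], [0, 0, 0.5, 0, 0, 0, 5], [0, 0, 0, 0, 0, 0, 5], [0, 0, 0, 0, 0, 0, 5]]
  ]
}}

```text
time: 22.05
tcp_pos: [581.2, 163.0, 142.5]
tcp_rot: [[0.786, 0.605, -0.128], [0.618, -0.76, 0.2], [0.024, -0.236, -0.971]]
wrist_force: [0.4, -1.1, 4.6]
gripper_width: 13.9
grasp_force: 40.0
```

The foot is resting on the jar's floor (about 5 N upward). I'll release and back off along the axis.

Call:
{"fn": "drive_tool", "kwargs": {
  "series": [
    [[0, 0, 0, 0, 0, 0, 5], [0, 0, 0, 0, 0, 0, 5], [0, 0, 0, 0, 0, 0, 16], [0, 0, 0, 0, 0, 0, 18], [0, 0, 0, 0, 0, 0, 20]]
  ],
  "force": 5
}}

```text
time: 22.55
tcp_pos: [580.9, 163.2, 141.8]
tcp_rot: [[0.786, 0.605, -0.129], [0.618, -0.76, 0.2], [0.023, -0.237, -0.971]]
wrist_force: [-0.8, -0.2, -0.1]
gripper_width: 19.0
grasp_force: 0.0
```

Call:
{"fn": "drive_tool", "kwargs": {
  "series": [
    [[0, 0, 0, 0, 0, 0, 24], [0, 0, 0, 0, 0, 0, 30], [0, 0, 0, 0, 0, 0, 40], [0, 0, 0, 0, 0, 0, 50], [0, 0, 0, 0, 0, 0, 60]]
  ]
}}

```text
time: 23.05
tcp_pos: [581.0, 163.1, 142.1]
tcp_rot: [[0.786, 0.605, -0.128], [0.618, -0.76, 0.2], [0.024, -0.237, -0.971]]
wrist_force: [0.0, 0.1, 0.7]
gripper_width: 48.6
grasp_force: 0.0
```

Call:
{"fn": "drive_tool", "kwargs": {
  "series": [
    [[0, 0, -5, 0, 0, 0, 60], [0, 0, -15, 0, 0, 0, 60], [0, 0, -25, 0, 0, 0, 60], [0, 0, -30, 0, 0, 0, 60], [0, 0, -30, 0, 0, 0, 60]]
  ]
}}

```text
time: 23.55
tcp_pos: [594.5, 141.8, 245.5]
tcp_rot: [[0.786, 0.605, -0.128], [0.618, -0.76, 0.2], [0.024, -0.237, -0.971]]
wrist_force: [0.2, -0.1, -0.3]
gripper_width: 60.0
grasp_force: 0.0
```

Call:
{"fn": "drive_tool", "kwargs": {
  "series": [
    [[0, 0, -20, 0, 0, 0, 60], [0, 0, 0, 0, 0, 0, 60], [0, 0, 0, 0, 0, 0, 60], [0, 0, 0, 0, 0, 0, 60]]
  ]
}}

```text
time: 23.95
tcp_pos: [596.5, 138.2, 262.3]
tcp_rot: [[0.786, 0.605, -0.13], [0.618, -0.76, 0.2], [0.022, -0.238, -0.971]]
wrist_force: [-0.4, -0.5, 1.1]
gripper_width: 60.0
grasp_force: 0.0
```

```bash
python3 - <<'E'
from h import *
import cv2
p,d=bot.get_image("side");cv2.imwrite("pics/s8.png",p[100:400,150:450]);print(bot.get_state()['wrist_force'])
E
```

```text
[ 0.21011234  0.65957497 -0.54348062]
```

View pics/s8.png

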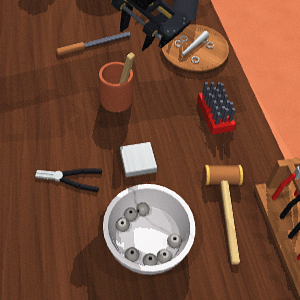

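The final view shows the paddle leaning in the jar, around (125,75). All seven beads are in the bowl at (150,228), and the other tools haven't moved.

```bash
python3 -c "
from rig import bot
print(bot.hand_in())"
```

```text
the job is handed in; nothing more can be done
None
```

I stirred the beads about four times round rather than three, stood the paddle back in the jar blade down and let go, then handed the job in; the last picture showed all seven beads in the bowl and nothing else moved, but the hand-in returned no verdict.

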